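# Refit the dried contrast slider in the microscope base

### The arm

A 7-joint arm with a two-finger parallel gripper is mounted at the origin on the work surface. World frame = base frame: x ahead of the robot, y to its left, z up, the work surface at z = 0. Lengths are in m, angles in rad, forces in N, time in s.
With the tool pointing down it reaches from about 0.4 to 0.875 m from the base axis. Payload 4.4 kg.
Tool frame: the origin (TCP) lies at the very end of the fingers, on their centre line; the grasp point (between the pads) lies 19 mm behind it; z points along the fingers, y is the direction in which the jaws open and shut (so a half turn about z gives the same grasp; the last joint's range is limited). The gripper opens to 85 mm and grips with 20 to 120 N. Pads are 22 mm wide; open, the fingers measure 114 mm over their backs; the gripper's body (76 mm by 85 mm) begins 54 mm behind the grasp point. The pads swing forward as they close: fully open they stand 13 mm farther back than shut.
Start: joints at [1.034, 0.628, 0.038, 1.517, -0.027, 0.996, -0.02], TCP at [0.295, -0.579, 0.231] pointing down, gripper open.
Joint ranges: [-3.06, 3.06], [-0.37, 2.12], [-1.25, 1.32], [0.18, 2.47], [-1.1, 4.24], [0.23, 1.98], [-2.94, 2.94]. Speed limits (rad/s): [2.57, 2.57, 3.14, 3.14, 3.14, 3.14, 3.14].

### API

Orientations are given as a unit quaternion [x, y, z, w].
In Python, from station import arm gives the robot as it stands. The module is installed in compiled form; this text tells all that it offers.
- The arm moves only by the tool jog_arm, never from a script. Its argument "plan" is a list of rows, each a list of 3 entries, a list of its own where there are three numbers: the closure, from 0 (fully open) to 1 (shut), then the shift along the tool's x, y, z in mm, then the turn about the tool's z in degrees. In form: [[hand, [x, y, z], yaw], ...]. A call has exactly 8 rows; each row shifts and turns the commanded pose from where the row before left it, along the tool's axes as they then stand; what a row does not reach is not made up. A row lasts 1/8 s, in which the tool goes at most 62.5 mm and 10.7 degrees, less where a joint would pass 70% of its speed; a pose out of reach is approached as far as the arm can. A call is refused whole if a number of a shift passes 62.5 or a number of a turn 10.7, either way. A call with a gripper value outside its range is refused whole. The fingers move at their own pace and stop on an object; "force" is the grip in N (left out, the last holds). Time passes only in rows, so rows that do not move let the fingers close, or fill a call up. It gives the time, the measured TCP pose, the force and the opening at its end, in the units of the state.
- arm.get_state(): the state, without advancing time (a new reading comes with each control period).
- arm.capture(name): name is "side" or "top" or "wrist"; returns a dict with "image" (400x640x3 uint8, red, green, blue), "depth" (400x640 float32, m along the optical axis (not along the pixel's ray), 0 where there is no reading), "intrinsics" (3x3 intrinsics, pixels), "rvec" (rotation vector, rad) and "tvec" (3), from world to camera coordinates, as OpenCV has them; the wrist camera has in their place "hand_eye" (4x4, takes a point from camera to tool coordinates, whose origin is the TCP and whose axes are the flange's). Camera axes: x right, y down, z forward; pixel columns grow to the right and rows downward; lengths in m; the calibration is good to about 2 mm. A picture is of the moment at which its call begins: read the wrist's pose just before it.
- arm.job_done(): hands the job in, once; it reports no verdict.
The state is a dict: "t": time; "q": joint angles; "dq": joint speeds; "effort": joint torques, N m; "ee_pos": TCP position; "tcp_rot": TCP orientation; "ft_force": force on the tool from outside, world axes, zero at the start; "wrist_torque": the same for the moment, N m; "gripper_width": finger opening in m.
Only numpy, scipy, OpenCV 4.12 (cv2) and the standard library are available. Lean on these libraries where they do the work, as an engineer would, in place of code of your own. Each camera call takes 0.05 s, during which the arm holds its last target.

### The job

The microscope's contrast slider is drying in its rest with only its metal glass end sticking out. Draw it out by that end, lay it flat on the dark mat and let go, then take it again by its blue grip and slide it, metal end first, into the slot in the microscope base until it is fully home against the hidden stop; push firmly past the spring catch but do not force it, let go, and leave the dishes, tip box and jar where they are.

Things in the scene. Friction and masses are not known exactly. Their poses are not given: they have to be found in the camera images.
- slider_centre (a point): Centre of the loose contrast slider: a straight flat bar 170 mm long (y), 30 mm wide (x), 16 mm thick, 0.16 to 0.26 kg, gripped across its width. Its +y end, the nose, is bare metal with rounded corners and an amber window 48 mm from the centre; the last 50 mm at -y are the blue grip. It balances about 11 mm from the centre towards the nose. It starts lying flat in the drying rest.
- slider_nose (a point): Centre of the slider's nose end face, 85 mm from the centre along +y; same axes.
- rest_mouth (a point): Fixed white drying rest, a covered sleeve: the middle of its mouth, on its floor, 24 mm above the bench. It opens to +y. Inside 35 mm wide, 20 high, 77 deep; outside 56 mm wide, 49 high, blue patch on top. A tongue 16 mm wide under the slider reaches 36 mm out, a foot (75 wide, 4 thick) 20 mm out.
- rest: The same drying rest; origin on the bench right under the middle of its mouth. The slider starts with its blue end about 70 mm inside and its nose about 100 mm out, along +y; it comes free once drawn 75 mm along +y.
- slot_mouth (a point): Middle of the mouth of the slot in the microscope base's face, 34 mm above the bench; +y points straight into the slot. The slot is 33 mm wide and 20 mm high (floor 24 mm above the bench), its mouth flared at 45 degrees to 57 wide and 36 high. A blind slot: the rigid stop is out of sight, 98 to 120 mm in from the face, different each time, to be found by touch; then 50 to 72 mm of the slider stick out.
- catch (a point): Spring catch hidden in the slot, 55 mm in from the face: a ball that presses down on the slider. Passing it gives a bump, then a steady drag of about 2 to 7 N; that is not the stop. It holds the slider where it is left. At the stop about 10 N more is plenty; over 45 N there counts as forcing it.
- microscope: Fixed stereo microscope, white; origin on the bench right under the middle of the slot mouth, axes as the slot. Its base is 200 mm wide (x), 240 mm long (y from 0) and 58 mm high; a blue stripe on the base's top runs over the slot. Lens and head hang 185 mm or more above the bench, at least 75 mm in from the face.
- mat: Fixed dark rubber mat on the bench, 170 mm (x) by 210 mm (y), 3 mm thick; origin at the centre of its underside, on the bench.
- dishes_centre (a point): Centre of two stacked clear lidded culture dishes, 90 mm across, 32 mm high in all, loose. Leave alone.
- tipbox_centre (a point): Centre of a loose blue pipette-tip box with a white lid, 88 by 118 mm, 57 mm high. Leave alone.
- jar_centre (a point): Centre of a loose amber jar, 52 mm across, 62 mm high, on the far side of the mat. Leave alone.
Mind the look-alikes: they are no part of the job. Leave any brown or green look-alike of the rest alone.

How it is judged:
By the outcome, as a careful person would: the job done as asked, in the order asked, and still so for the second after the job is handed in, with the robot touching nothing.
It also fails if it takes over 58 s, if anything falls off the work surface, if the arm or the gripper's body presses on something with over 40 N, if the wrist force passes 120 N, or if a joint passes its speed limit or range.

## Working session

There is one attempt and no reset: what is moved stays moved. The work goes in short steps, Python scripts to look and compute and a tool call to move; the robot and the scene stay as the last step left them, time stands still between calls to the robot, and variables do not carry over. Pictures are saved under pics/ and viewed, and the job is handed in when it is done.

Besides the shell and the picture viewer there is one more tool, called after "Emit:" as name([rows], argument=value, ...), one row to a line, values as JSON. jog_arm: Moves the arm, as the interface text tells. Its arguments: {"type":"object","properties":{"plan":{"type":"array","items":{"type":"array"}},"force":{"type":"number"}},"required":["plan"]}

```bash
mkdir -p pics; ls; python3 - <<'E'
from station import arm
import cv2, numpy as np, pickle
s=arm.get_state(); print(s)
d={}
for n in ["top","side"]:
    c=arm.capture(n); d[n]=c
    cv2.imwrite(f"pics/{n}0.png",c["image"][:,:,::-1])
    print(n,c["intrinsics"],c["rvec"],c["tvec"])
pickle.dump(d,open("cap0.pkl","wb"))
E
```

```text
pics
{'t': 0.0, 'q': array([ 1.03418572,  0.62935536,  0.0384282 ,  1.51838691, -0.02700241,
        0.99629715, -0.01997797]), 'dq': array([ 1.27058806e-03, -1.47612522e-03,  1.40076252e-03,  5.94526592e-06,
       -7.60070520e-04,  1.31268782e-03,  4.02844653e-04]), 'effort': array([-2.34714789e-03, -5.63400006e+01,  1.22605182e+00, -1.93443722e+01,
        1.11402146e-02,  1.03978050e-02, -3.64202236e-06]), 'ee_pos': array([ 0.29459003, -0.57869632,  0.23037681]), 'tcp_rot': array([ 9.72415774e-01,  2.33252292e-01, -2.32890642e-04, -9.36067903e-04]), 'ft_force': array([-0.44826093, -0.2100751 ,  0.28519706]), 'wrist_torque': array([ 0.03008329, -0.00282099,  0.00828799]), 'gripper_width': 0.08553174533135932}
top [[415.68646196   0.         325.48175101]
 [  0.         415.68646196 196.27504455]
 [  0.           0.           1.        ]] [ 2.17573188 -2.11494447  0.1698315 ] [-0.14440662  0.53719431  0.91951591]
side [[480.86491558   0.         319.46542848]
 [  0.         480.86491558 203.39128616]
 [  0.           0.           1.        ]] [ 0.45360295 -2.83089697  1.031515  ] [0.48888019 0.26773874 0.96391875]
```

View pics/top0.png

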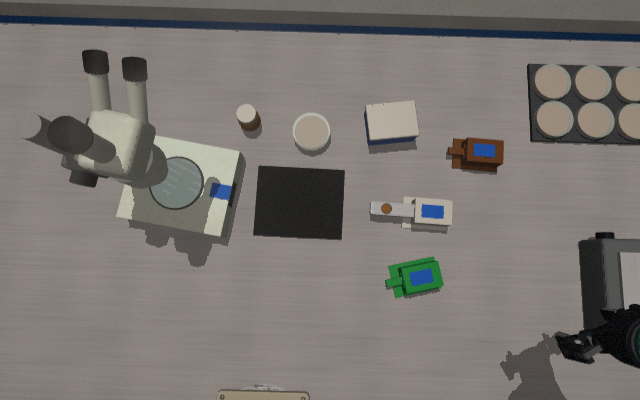

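View pics/side0.png

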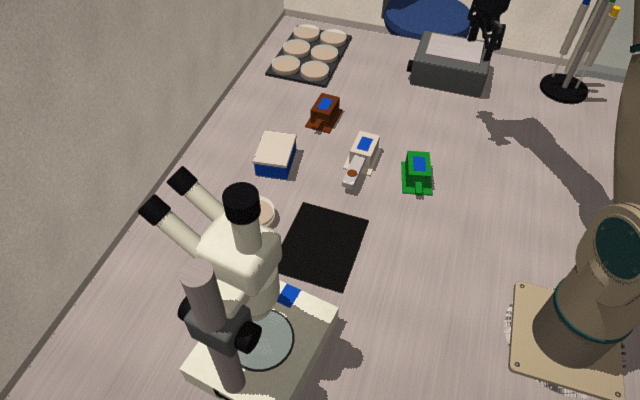

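The white rest with the bare-metal nose and amber window is at top-image pixel (433,212), with the nose at (372,209). The look-alikes are brown (477,153) and green (414,277), and neither holds a slider. The slot face is below the blue stripe at (221,191), and the mat is at (299,202). Next I'll take close crops.

```bash
cat > h.py <<'E'
import numpy as np, cv2, pickle
def cam(c):
    R,_=cv2.Rodrigues(np.array(c["rvec"],float)); return c["intrinsics"],R,np.array(c["tvec"],float).ravel()
def px2w(c,u,v,z):
    K,R,t=cam(c); d=R.T@np.linalg.inv(K)@np.array([u,v,1.]); o=-R.T@t
    return o+d*(z-o[2])/d[2]
def dep(c,u,v):
    K,R,t=cam(c); p=np.linalg.inv(K)@np.array([u,v,1.])*c["depth"][int(round(v)),int(round(u))]
    return R.T@(p-t)
def w2px(c,p):
    K,R,t=cam(c); q=K@(R@np.array(p)+t); return q[:2]/q[2]
def crop(img,x0,y0,w,h,s,name):
    im=cv2.resize(img[y0:y0+h,x0:x0+w],None,fx=s,fy=s,interpolation=cv2.INTER_CUBIC)
    cv2.imwrite(name,im[:,:,::-1])
E
python3 - <<'E'
from h import *
d=pickle.load(open("cap0.pkl","rb"))
crop(d["top"]["image"],360,190,100,50,8,"pics/c1.png")
crop(d["top"]["image"],110,130,140,110,5,"pics/c2.png")
crop(d["side"]["image"],330,120,60,80,7,"pics/c3.png")
c=d["top"]
K,R,t=cam(c);print(-R.T@t)
for uv in [(433,212),(380,209),(221,191),(299,202),(392,120),(311,131),(247,112),(350,250)]: print(uv,dep(c,*uv).round(4))
E
```

```text
[ 0.39591077 -0.12502617  0.99124348]
(433, 212) [ 0.5103 -0.3749  0.0521]
(380, 209) [ 0.5153 -0.2558  0.0394]
(221, 191) [0.5429 0.1071 0.0634]
(299, 202) [ 0.5308 -0.0663  0.0057]
(392, 120) [ 0.7247 -0.2802  0.0546]
(311, 131) [ 0.6996 -0.0902  0.0313]
(247, 112) [0.7298 0.0585 0.0657]
(350, 250) [ 0.4205 -0.1908  0.0006]
```

View pics/c1.png

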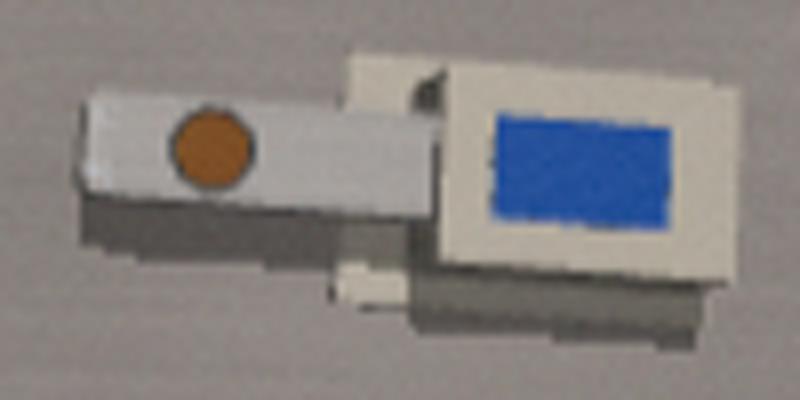

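View pics/c2.png

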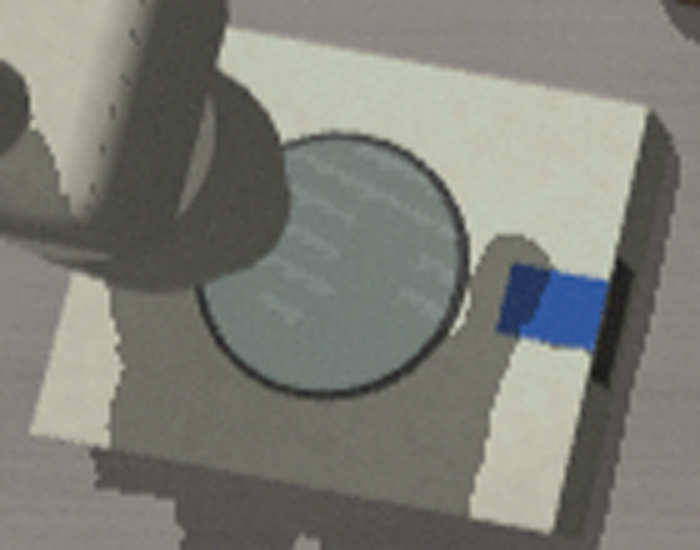

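View pics/c3.png

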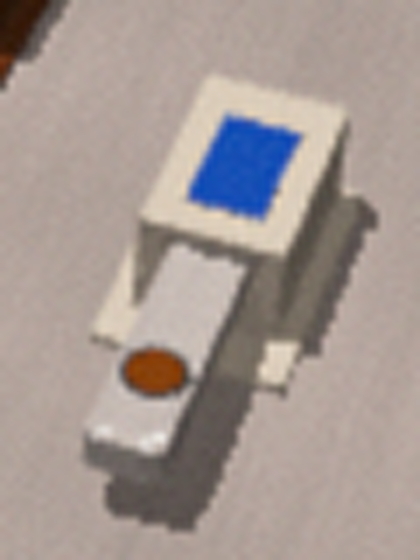

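```bash
python3 - <<'E'
from h import *
d=pickle.load(open("cap0.pkl","rb"));c=d["top"];s=d["side"]
def P(cx,cy,x0,y0,sc,z,cc=c): return px2w(cc,x0+(cx+.5)/sc-.5,y0+(cy+.5)/sc-.5,z)
f=lambda a,b,z=.04:P(a,b,360,190,8,z)
print("slider", [f(*p).round(4) for p in [(90,95),(435,113),(90,192),(432,216)]],"window",f(212,149).round(4))
print("restTop",[f(*p,.049).round(4) for p in [(446,66),(740,86),(440,262),(735,282)]])
print("restblue",[f(*p,.049).round(4) for p in [(497,114),(670,127),(491,219),(668,229)]])
print("foot",[f(*p,.004).round(4) for p in [(348,52),(335,303)]])
g=lambda a,b,z=.058:P(a,b,110,130,5,z)
print("base",[g(*p).round(4) for p in [(648,107),(553,530),(32,432),(228,28)]])
print("stripe",[g(*p).round(4) for p in [(608,280),(595,350),(512,265),(497,333)]])
print("slotmouthflare upper corners z=.052?",[g(*p,.052).round(4) for p in [(622,260),(607,385)]])
for uv in [(256,167),(344,169),(342,239),(254,237)]: print("mat",px2w(c,*uv,.003).round(4))
h=lambda a,b,z=.04:P(a,b,330,120,7,z,s)
print("side slider",[h(*p).round(4) for p in [(172,246),(88,430),(248,268),(165,448)]],"win",h(155,371).round(4))
crop(s["image"],180,270,170,130,4,"pics/c4.png")
E
```

```text
slider [array([ 0.5322, -0.2343,  0.04  ]), array([ 0.5299, -0.3341,  0.04  ]), array([ 0.5041, -0.2346,  0.04  ]), array([ 0.4999, -0.3331,  0.04  ])] window [ 0.5175 -0.2697  0.04  ]
restTop [array([ 0.5423, -0.3354,  0.049 ]), array([ 0.539 , -0.4198,  0.049 ]), array([ 0.4859, -0.3334,  0.049 ]), array([ 0.4826, -0.4174,  0.049 ])]
restblue [array([ 0.5288, -0.3499,  0.049 ]), array([ 0.5265, -0.3995,  0.049 ]), array([ 0.4986, -0.348 ,  0.049 ]), array([ 0.4972, -0.3985,  0.049 ])]
foot [array([ 0.5527, -0.3159,  0.004 ]), array([ 0.4771, -0.312 ,  0.004 ])]
base [array([0.6383, 0.0727, 0.058 ]), array([0.4429, 0.1036, 0.058 ]), array([0.4801, 0.3398, 0.058 ]), array([0.6701, 0.2689, 0.058 ])]
stripe [array([0.5569, 0.0861, 0.058 ]), array([0.5246, 0.09  , 0.058 ]), array([0.5625, 0.1301, 0.058 ]), array([0.5311, 0.1348, 0.058 ])]
slotmouthflare upper corners z=.052? [array([0.5674, 0.0816, 0.052 ]), array([0.5095, 0.0849, 0.052 ])]
mat [0.6139 0.0413 0.003 ]
mat [ 0.6153 -0.1724  0.003 ]
mat [ 0.4457 -0.1712  0.003 ]
mat [0.4446 0.0371 0.003 ]
side slider [array([ 0.5271, -0.3278,  0.04  ]), array([ 0.5307, -0.23  ,  0.04  ]), array([ 0.4978, -0.3257,  0.04  ]), array([ 0.503 , -0.2304,  0.04  ])] win [ 0.5161 -0.2649  0.04  ]
```

View pics/c4.png

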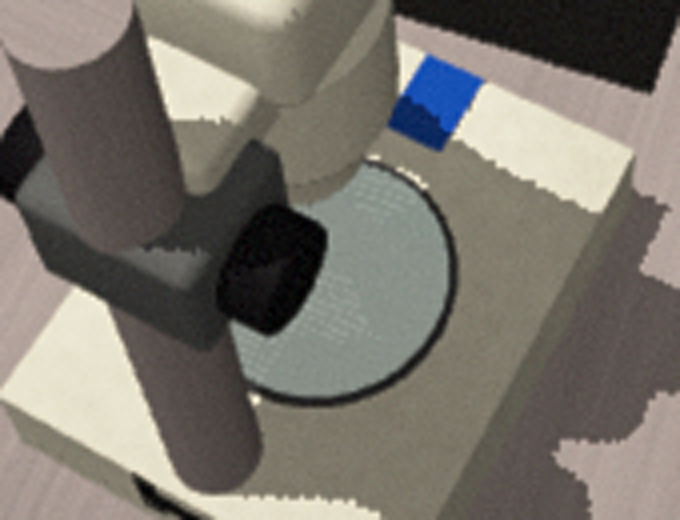

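Emit:
jog_arm([
  [0,[0,0,0],-10.2],
  [0,[0,0,0],-10.2],
  [0,[0,0,0],-10.2],
  [0,[0,0,0],-10.2],
  [0,[0,0,0],-10.2],
  [0,[0,0,0],-10],
  [0,[0,0,0],0],
  [0,[0,0,0],0],
], force=60)

```text
t: 1.1
ee_pos: [0.2947, -0.5792, 0.231]
tcp_rot: [0.721, 0.693, 0.0, -0.0]
ft_force: [0.5, 0.4, -0.1]
gripper_width: 0.0853
```

```bash
cat >> h.py <<'E'
def go(s,target,theta=None):
    """print tool-frame shift (mm) from measured pose, current theta"""
    from scipy.spatial.transform import Rotation as Ro
    R=Ro.from_quat(s["tcp_rot"]).as_matrix()
    th=np.degrees(np.arctan2(R[1,0],R[0,0]))
    print("t",round(s["t"],2),"pos",s["ee_pos"].round(4),"theta",round(th,2),"z-axis",R[:,2].round(3),"w",round(s["gripper_width"],4),"F",s["ft_force"].round(1))
    if target is not None: print("shift mm",(R.T@(np.array(target)-s["ee_pos"])*1e3).round(1))
    if theta is not None: print("yaw cmd",round(th-theta,2))
E
python3 - <<'E'
from h import *
from station import arm
go(arm.get_state(),[0.516,-0.20,0.2],88)
print(arm.capture("wrist")["hand_eye"])
E
```

```text
t 1.1 pos [ 0.2947 -0.5792  0.231 ] theta 87.8 z-axis [-0.     0.001 -1.   ] w 0.0853 F [ 0.5  0.4 -0.1]
shift mm [387.4 206.6  31.2]
yaw cmd -0.2
[[-6.85720228e-04 -9.65887057e-01 -2.58962782e-01  6.56592827e-02]
 [ 9.99999673e-01 -7.73122789e-04  2.35668193e-04 -1.56773008e-04]
 [-4.27838886e-04 -2.58962536e-01  9.65887272e-01 -1.42467831e-01]
 [ 0.00000000e+00  0.00000000e+00  0.00000000e+00  1.00000000e+00]]
```

Emit:
jog_arm([
  [0,[40,21,3],0],
  [0,[52,28,4],0],
  [0,[52,28,4],0],
  [0,[52,28,4],0],
  [0,[52,28,4],0],
  [0,[52,28,4],0],
  [0,[50,27,4],0],
  [0,[37,19,4],0],
])

```text
t: 2.15
ee_pos: [0.5169, -0.197, 0.2005]
tcp_rot: [0.719, 0.695, 0.001, 0.0]
ft_force: [-0.4, 0.5, -0.3]
gripper_width: 0.0857
```

```bash
python3 - <<'E'
from h import *
from station import arm
go(arm.get_state(),[0.516,-0.26,0.1],88)
s=arm.get_state();c=arm.capture("wrist")
pickle.dump((s,c),open("w1.pkl","wb"))
cv2.imwrite("pics/w1.png",c["image"][:,:,::-1]); print(c["intrinsics"])
E
```

```text
t 2.15 pos [ 0.5169 -0.197   0.2005] theta 88.01 z-axis [ 0.001  0.    -1.   ] w 0.0857 F [-0.4  0.5 -0.3]
shift mm [-63.    1.2 100.5]
yaw cmd 0.01
[[280.48533674   0.         321.60465897]
 [  0.         280.48533674 199.30807555]
 [  0.           0.           1.        ]]
```

View pics/w1.png

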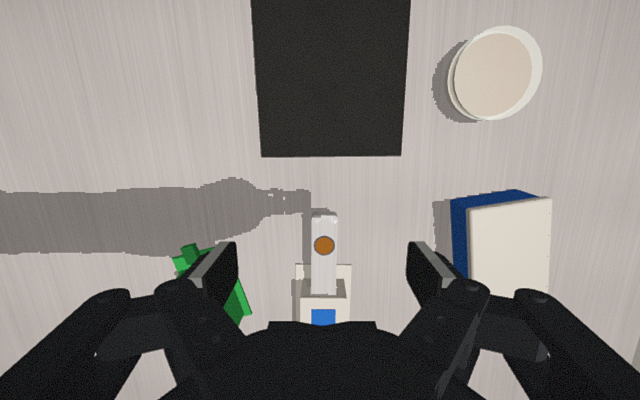

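The wrist view shows the slider nose at about (324,213), the window at (324,245), and the slider leaving the white rest at about (324,293), all between the jaws.

```bash
cat >> h.py <<'E'
def wpx(s,c,u,v,z):
    from scipy.spatial.transform import Rotation as Ro
    R=Ro.from_quat(s["tcp_rot"]).as_matrix();H=c["hand_eye"];K=c["intrinsics"]
    o=s["ee_pos"]+R@H[:3,3]; d=R@H[:3,:3]@np.linalg.inv(K)@np.array([u,v,1.])
    return o+d*(z-o[2])/d[2]
E
python3 - <<'E'
from h import *
s,c=pickle.load(open("w1.pkl","rb"))
crop(c["image"],280,190,100,140,4,"pics/w1c.png")
print(wpx(s,c,324.2,245,.04))
for p in [(252,0),(410,0),(261,156),(402,156)]: print(wpx(s,c,*p,.003).round(4))
E
```

```text
[ 0.51755385 -0.26785938  0.04      ]
[ 0.4506 -0.0024  0.003 ]
[ 0.617  -0.0082  0.003 ]
[ 0.4451 -0.1658  0.003 ]
[ 0.6149 -0.1718  0.003 ]
```

View pics/w1c.png

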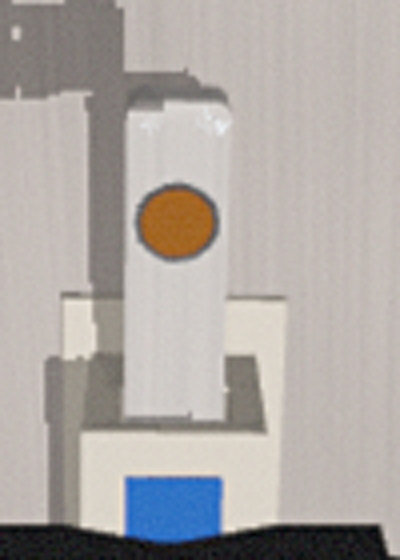

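Emit:
jog_arm([
  [0,[-15,1,15],0],
  [0,[-20,1,25],0],
  [0,[-15,1,30],0],
  [0,[-8,0,30],0],
  [0,[0,0,30],0],
  [0,[0,0,25],0],
  [0,[0,0,14],0],
  [0,[0,0,6],0],
])

```text
t: 3.2
ee_pos: [0.5157, -0.2587, 0.0245]
tcp_rot: [0.72, 0.694, -0.0, -0.0]
ft_force: [0.4, -0.0, -0.5]
gripper_width: 0.0855
```

```bash
python3 - <<'E'
from h import *
from station import arm
s=arm.get_state();go(s,[0.518,-0.255,0.025],88)
c=arm.capture("wrist")
pickle.dump((s,c),open("w2.pkl","wb"))
cv2.imwrite("pics/w2.png",c["image"][:,:,::-1])
E
```

```text
t 3.2 pos [ 0.5157 -0.2587  0.0245] theta 87.89 z-axis [-0.001 -0.    -1.   ] w 0.0855 F [ 0.4 -0.  -0.5]
shift mm [ 3.8  2.2 -0.5]
yaw cmd -0.11
```

View pics/w2.png

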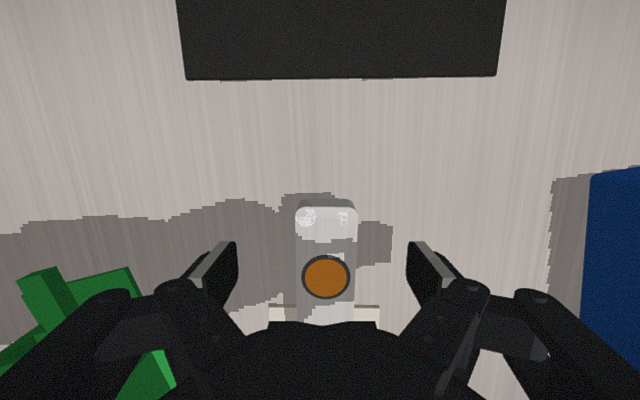

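The slider nose, centred at (326,210), sits between the fingers at columns 237 and 407, about 2 mm off centre. I'll correct that and close.

Emit:
jog_arm([
  [0,[3,2,0],0],
  [0.3,[0,0,0],0],
  [0.6,[0,0,0],0],
  [1,[0,0,0],0],
  [1,[0,0,0],0],
  [1,[0,0,0],0],
  [1,[0,0,0],0],
  [1,[0,0,0],0],
], force=70)

```text
t: 4.25
ee_pos: [0.5186, -0.2551, 0.0256]
tcp_rot: [0.72, 0.694, 0.0, 0.0]
ft_force: [-1.3, 0.1, 5.0]
gripper_width: 0.028
```

```bash
python3 - <<'E'
from h import *
from station import arm
s=arm.get_state();go(s,[0.518,-0.255,0.025],88)
c=arm.capture("wrist")
pickle.dump((s,c),open("w3.pkl","wb"))
cv2.imwrite("pics/w3.png",c["image"][:,:,::-1])
c=arm.capture("side");crop(c["image"],300,90,110,120,5,"pics/s3.png")
E
```

```text
t 4.25 pos [ 0.5186 -0.2551  0.0256] theta 87.97 z-axis [ 0. -0. -1.] w 0.028 F [-1.3  0.1  5. ]
shift mm [ 0.  -0.6  0.6]
yaw cmd -0.03
```

View pics/w3.png

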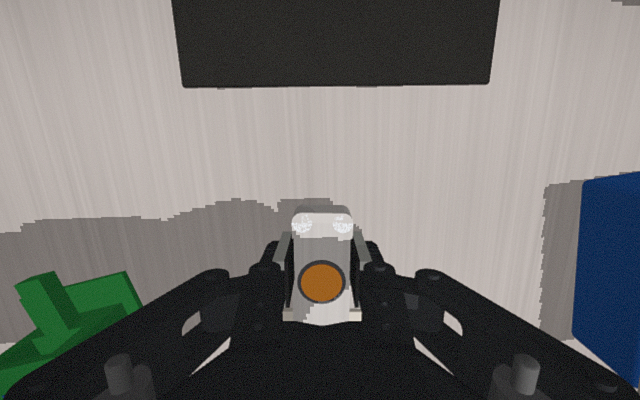

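View pics/s3.png

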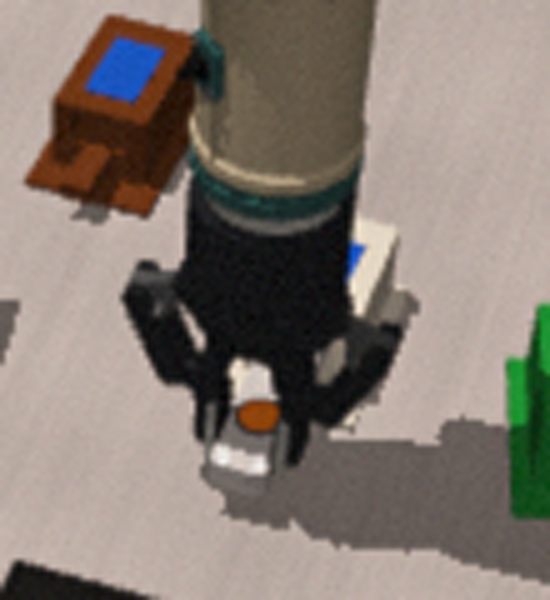

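Emit:
jog_arm([
  [1,[4,0,0],0],
  [1,[9,0,0],0],
  [1,[12,0,0],0],
  [1,[12,0,0],0],
  [1,[12,0,0],0],
  [1,[12,0,0],0],
  [1,[12,0,0],0],
  [1,[12,0,0],0],
])

```text
t: 5.35
ee_pos: [0.5213, -0.1688, 0.0251]
tcp_rot: [0.719, 0.695, -0.0, -0.0]
ft_force: [-0.2, -1.7, -0.3]
gripper_width: 0.0282
```

```bash
python3 - <<'E'
from h import *
from station import arm
s=arm.get_state();go(s,None)
c=arm.capture("top");crop(c["image"],330,170,140,80,5,"pics/t4.png")
c=arm.capture("side");crop(c["image"],300,90,110,120,5,"pics/s4.png")
E
```

```text
t 5.35 pos [ 0.5213 -0.1688  0.0251] theta 87.99 z-axis [-0.001  0.001 -1.   ] w 0.0282 F [-0.2 -1.7 -0.3]
```

View pics/t4.png

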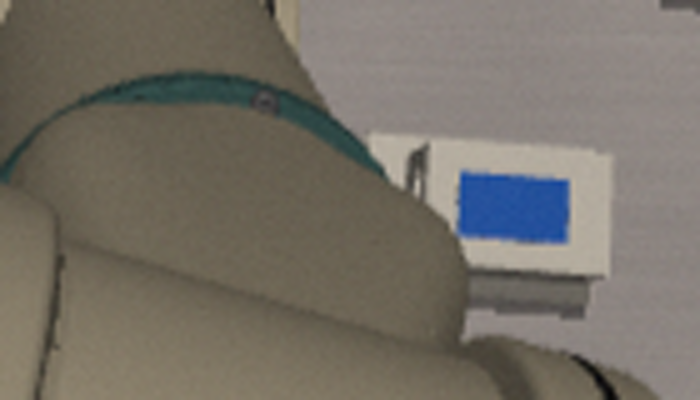

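View pics/s4.png

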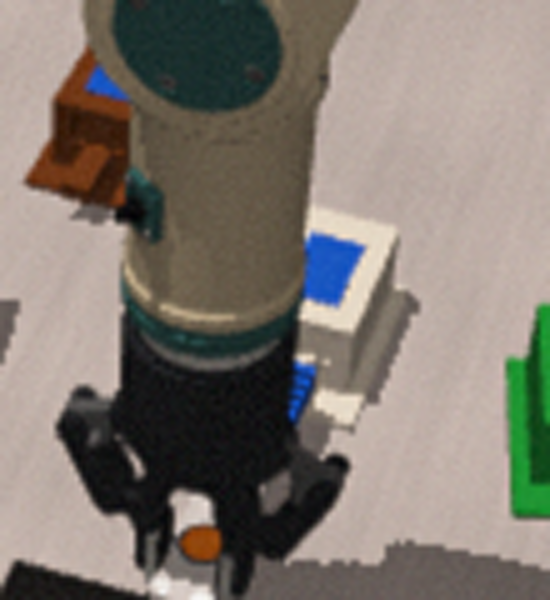

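The blue grip is out of the sleeve at (300,390) in the side crop. Next I'll lift it clear of the tongue and carry it over the mat.

Emit:
jog_arm([
  [1,[10,0,-4],0],
  [1,[20,0,-10],0],
  [1,[30,0,-12],0],
  [1,[35,0,-10],0],
  [1,[35,-1,-4],0],
  [1,[25,0,0],0],
  [1,[10,0,0],3.5],
  [1,[0,0,0],3.5],
])

```text
t: 6.45
ee_pos: [0.5262, -0.0019, 0.066]
tcp_rot: [0.76, 0.65, 0.001, -0.0]
ft_force: [0.8, -0.2, -1.7]
gripper_width: 0.0281
```

```bash
python3 - <<'E'
from h import *
from station import arm
s=arm.get_state();go(s,[0.526,-0.004,0.03],81)
c=arm.capture("wrist")
cv2.imwrite("pics/w5.png",c["image"][:,:,::-1]);pickle.dump((s,c),open("w5.pkl","wb"))
c=arm.capture("side");crop(c["image"],240,130,150,150,4,"pics/s5.png")
E
```

```text
t 6.45 pos [ 0.5262 -0.0019  0.066 ] theta 81.05 z-axis [ 0.001  0.002 -1.   ] w 0.0281 F [ 0.8 -0.2 -1.7]
shift mm [-2.2  0.1 36. ]
yaw cmd 0.05
```

View pics/w5.png

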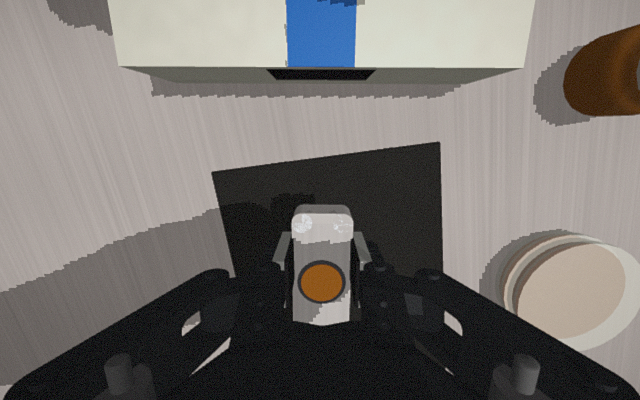

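View pics/s5.png

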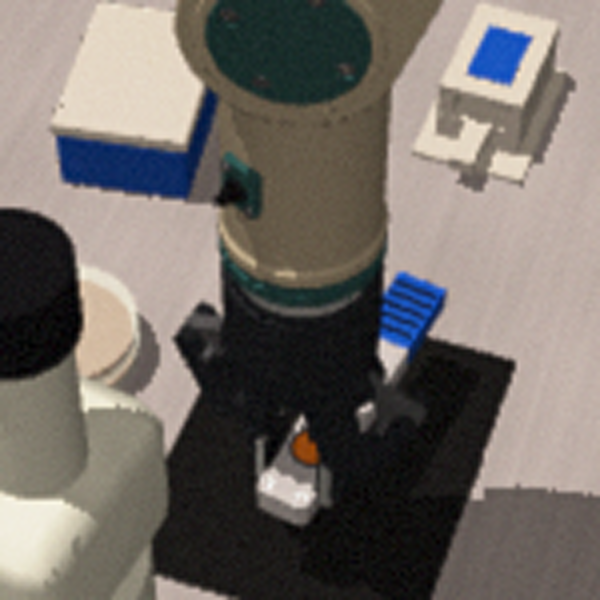

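The wrist view shows the face edge level at row 67, the slot centred at column 321 and the slider at 322, so it is already aligned with the slot and held over the mat. Lowering now.

Emit:
jog_arm([
  [1,[-1,0,14],0],
  [1,[-1,0,15],0],
  [1,[0,0,12],0],
  [1,[0,0,8],0],
  [1,[0,0,5],0],
  [1,[0,0,3],0],
  [1,[0,0,2],0],
  [1,[0,0,0],0],
])

```text
t: 7.55
ee_pos: [0.5261, -0.0071, 0.0064]
tcp_rot: [0.761, 0.649, 0.0, 0.0]
ft_force: [-0.0, 0.1, -0.9]
gripper_width: 0.0281
```

```bash
python3 - <<'E'
from h import *
from station import arm
s=arm.get_state();go(s,[0.526,-0.004,0.004],81)
c=arm.capture("side");crop(c["image"],240,130,150,150,4,"pics/s6.png")
s,c=pickle.load(open("w5.pkl","rb"))
for p in [(119,67),(525,68),(286,66.5),(356,67)]: print(wpx(s,c,*p,.058).round(4))
crop(c["image"],220,40,200,60,4,"pics/w5c.png")
E
```

```text
t 7.55 pos [ 0.5261 -0.0071  0.0064] theta 80.97 z-axis [ 0. -0. -1.] w 0.0281 F [-0.   0.1 -0.9]
shift mm [ 3.  -0.6  2.4]
yaw cmd -0.03
[0.4418 0.1055 0.058 ]
[0.6398 0.0737 0.058 ]
[0.5233 0.0929 0.058 ]
[0.5573 0.0872 0.058 ]
```

View pics/s6.png

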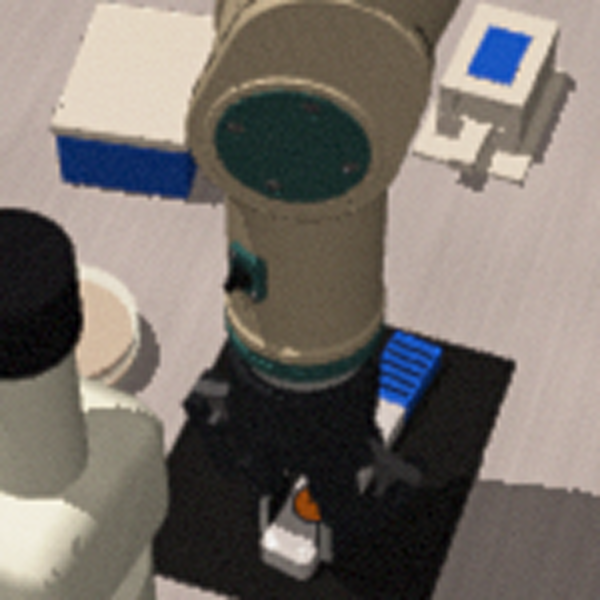

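View pics/w5c.png

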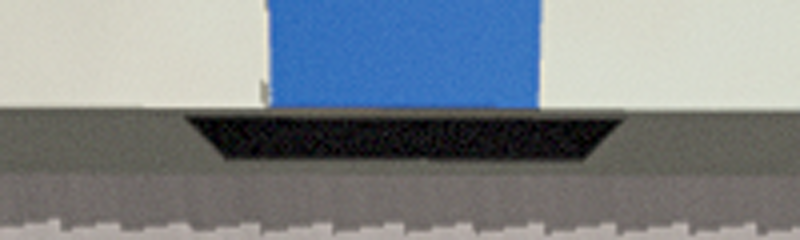

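Emit:
jog_arm([
  [1,[0,0,1],0],
  [1,[0,0,1],0],
  [1,[0,0,0.5],0],
  [1,[0,0,0],0],
  [0.8,[0,0,0],0],
  [0,[0,0,0],0],
  [0,[0,0,0],0],
  [0,[0,0,0],0],
])

```text
t: 8.6
ee_pos: [0.526, -0.0071, 0.0037]
tcp_rot: [0.761, 0.649, -0.0, -0.0]
ft_force: [0.6, 0.1, -0.2]
gripper_width: 0.0807
```

```bash
python3 - <<'E'
from h import *
from station import arm
s=arm.get_state();go(s,None)
E
```

```text
t 8.6 pos [ 0.526  -0.0071  0.0037] theta 80.97 z-axis [-0. -0. -1.] w 0.0807 F [ 0.6  0.1 -0.2]
```

Emit:
jog_arm([
  [0,[0,0,-10],0],
  [0,[0,0,-25],0],
  [0,[0,0,-35],0],
  [0,[-20,0,-35],0],
  [0,[-40,0,-25],0],
  [0,[-50,0,-10],0],
  [0,[-40,0,0],0],
  [0,[-15,0,0],0],
])

```text
t: 9.6
ee_pos: [0.4993, -0.173, 0.1445]
tcp_rot: [0.762, 0.648, -0.0, 0.001]
ft_force: [0.1, -0.1, -0.4]
gripper_width: 0.0855
```

```bash
python3 - <<'E'
from h import *
from station import arm
s=arm.get_state();go(s,None)
c=arm.capture("wrist")
cv2.imwrite("pics/w7.png",c["image"][:,:,::-1]);pickle.dump((s,c),open("w7.pkl","wb"))
c=arm.capture("side");crop(c["image"],240,150,150,150,4,"pics/s7.png")
E
```

```text
t 9.6 pos [ 0.4993 -0.173   0.1445] theta 80.73 z-axis [ 0.    -0.001 -1.   ] w 0.0855 F [ 0.1 -0.1 -0.4]
```

View pics/w7.png

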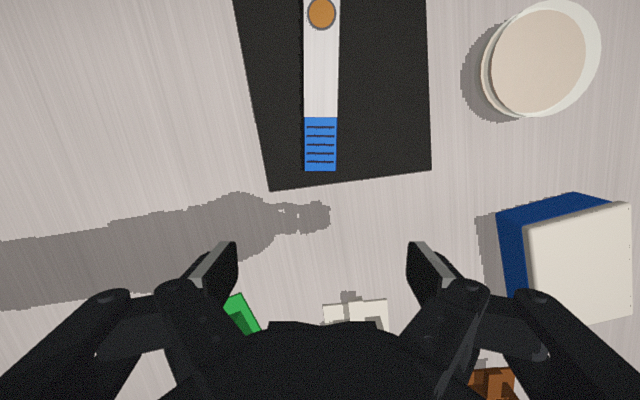

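View pics/s7.png

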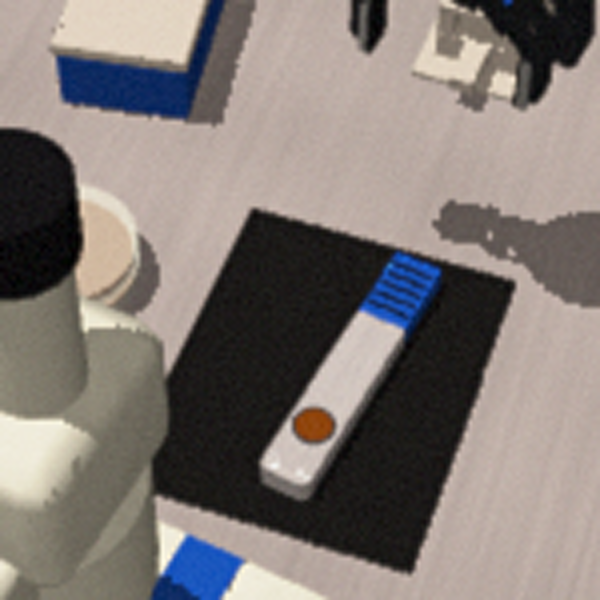

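The slider lies flat on the mat. In the wrist view the window is at (321,13), the blue grip runs from row 117 to 171 and columns 304 to 337, and the side view shows it wholly on the mat.

```bash
python3 - <<'E'
from h import *
s,c=pickle.load(open("w7.pkl","rb"))
L=[wpx(s,c,*p,.019)[:2] for p in [(304.5,171.5),(337,171),(304,117),(338,117),(321.5,13)]]
for l in L: print(l.round(4))
tail=(L[0]+L[1])/2; w=L[4]; a=(w-tail); print(np.linalg.norm(a),np.degrees(np.arctan2(a[1],a[0])))
b=(L[2]+L[3])/2-tail; print(np.linalg.norm(b),np.degrees(np.arctan2(b[1],b[0])))
u=a/np.linalg.norm(a); t=tail+.018*u; print("grasp",t)
go(s,[t[0],t[1],.005],np.degrees(np.arctan2(a[1],a[0])))
# slot line distance
m=np.array([.5406,.0892]); n=np.array([m[0]-tail[0],m[1]-tail[1]]); print(np.degrees(np.arctan2(n[1],n[0])))
E
```

```text
[ 0.4864 -0.1492]
[ 0.5174 -0.1538]
[ 0.4949 -0.0995]
[ 0.5257 -0.1045]
[ 0.5243 -0.0195]
0.1338866052798371 80.3775538909078
0.05014670858629451 80.38200883658762
grasp [ 0.50494044 -0.13372265]
t 9.6 pos [ 0.4993 -0.173   0.1445] theta 80.73 z-axis [ 0.    -0.001 -1.   ] w 0.0855 F [ 0.1 -0.1 -0.4]
shift mm [ 39.8  -0.8 139.4]
yaw cmd 0.36
80.87229687546156
```

Emit:
jog_arm([
  [0,[15,0,12],0],
  [0,[17,-1,25],0],
  [0,[8,0,30],0],
  [0,[0,0,30],0],
  [0,[0,0,22],0],
  [0,[0,0,12],0],
  [0,[0,0,6],0],
  [0,[0,0,2],0],
])

```text
t: 10.7
ee_pos: [0.5057, -0.1296, 0.0048]
tcp_rot: [0.76, 0.65, 0.0, 0.0]
ft_force: [-0.2, -0.9, -0.1]
gripper_width: 0.0853
```

```bash
python3 - <<'E'
from h import *
from station import arm
s=arm.get_state();go(s,[.505,-.1337,.0045],80.7)
c=arm.capture("wrist")
cv2.imwrite("pics/w8.png",c["image"][:,:,::-1])
E
```

```text
t 10.7 pos [ 0.5057 -0.1296  0.0048] theta 81.02 z-axis [ 0.  0. -1.] w 0.0853 F [-0.2 -0.9 -0.1]
shift mm [-4.1 -0.1  0.3]
yaw cmd 0.32
```

View pics/w8.png

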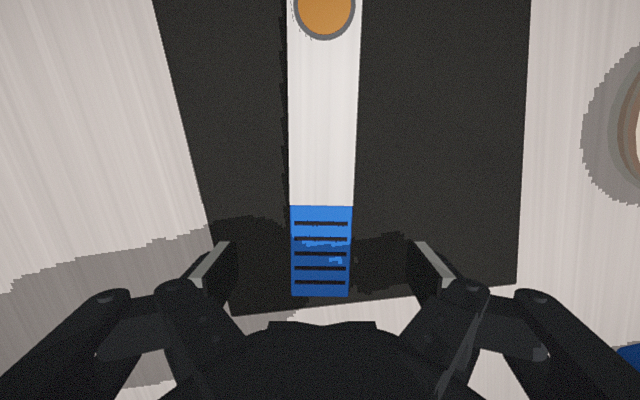

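The blue grip, at columns 291 to 351 and rows 207 to 296, is centred between the jaws. Closing.

Emit:
jog_arm([
  [0,[-2,0,0.5],0],
  [0.3,[0,0,0],0],
  [0.6,[0,0,0],0],
  [1,[0,0,0],0],
  [1,[0,0,0],0],
  [1,[0,0,0],0],
  [1,[0,0,0],0],
  [1,[0,0,0],0],
], force=100)

```text
t: 11.75
ee_pos: [0.5053, -0.1324, 0.0049]
tcp_rot: [0.761, 0.649, 0.0, 0.0]
ft_force: [-0.7, -0.5, 6.6]
gripper_width: 0.0276
```

```bash
python3 - <<'E'
from h import *
from station import arm
s=arm.get_state();go(s,None)
E
```

```text
t 11.75 pos [ 0.5053 -0.1324  0.0049] theta 80.96 z-axis [ 0. -0. -1.] w 0.0276 F [-0.7 -0.5  6.6]
```

Emit:
jog_arm([
  [1,[0,0,-3],0],
  [1,[0,0,-5],0],
  [1,[0,0,-6],0],
  [1,[0,0,-5],0],
  [1,[0,0,-3],0],
  [1,[0,0,-1],0],
  [1,[0,0,0],0],
  [1,[0,0,0],0],
])

```text
t: 12.75
ee_pos: [0.505, -0.1323, 0.0272]
tcp_rot: [0.761, 0.649, -0.0, -0.0]
ft_force: [0.0, 0.4, -1.8]
gripper_width: 0.0276
```

```bash
python3 - <<'E'
from h import *
from station import arm
s=arm.get_state();go(s,None)
c=arm.capture("wrist")
cv2.imwrite("pics/w9.png",c["image"][:,:,::-1]);pickle.dump((s,c),open("w9.pkl","wb"))
c2=arm.capture("side");crop(c2["image"],240,150,150,150,4,"pics/s9.png")
# depth along slider in wrist -> world z
from scipy.spatial.transform import Rotation as Ro
R=Ro.from_quat(s["tcp_rot"]).as_matrix();H=c["hand_eye"];K=c["intrinsics"]
for v in range(0,300,15):
  for u in (310,322,334):
    dd=c["depth"][v,u]; p=H@np.append(np.linalg.inv(K)@np.array([u,v,1.])*dd,1); print((s["ee_pos"]+R@p[:3]).round(4),end=" ")
  print()
E
```

```text
t 12.75 pos [ 0.505  -0.1323  0.0272] theta 80.97 z-axis [-0.  0. -1.] w 0.0276 F [ 0.   0.4 -1.8]
[ 0.5181 -0.0197  0.0414] [ 0.5228 -0.0207  0.0421] [ 0.5276 -0.021   0.0409] 
[ 0.5172 -0.0248  0.0412] [ 0.5221 -0.0252  0.04  ] [ 0.5268 -0.0261  0.0405] 
[ 0.5163 -0.0297  0.0399] [ 0.5211 -0.0313  0.0426] [ 0.5259 -0.0318  0.0418] 
[ 0.5154 -0.0355  0.0408] [ 0.5203 -0.0362  0.0406] [ 0.5252 -0.0371  0.041 ] 
[ 0.5144 -0.041   0.0406] [ 0.5194 -0.0418  0.0406] [ 0.5244 -0.0425  0.0399] 
[ 0.5151 -0.0675  0.1696] [ 0.5185 -0.0476  0.0408] [ 0.5235 -0.0486  0.0419] 
[ 0.5125 -0.0528  0.0415] [ 0.5176 -0.0535  0.0404] [ 0.5226 -0.0544  0.0413] 
[ 0.5114 -0.0588  0.0418] [ 0.5166 -0.0595  0.0403] [ 0.5218 -0.0604  0.0404] 
[ 0.5103 -0.0649  0.0405] [ 0.5156 -0.0658  0.0424] [ 0.5208 -0.0666  0.0413] 
[ 0.5093 -0.0713  0.0406] [ 0.5146 -0.0721  0.0414] [ 0.5199 -0.073   0.0406] 
[ 0.5081 -0.0779  0.0402] [ 0.5135 -0.0788  0.0405] [ 0.5189 -0.0795  0.0414] 
[ 0.507  -0.0846  0.0406] [ 0.5125 -0.0853  0.0422] [ 0.5179 -0.0862  0.0416] 
[ 0.5058 -0.0917  0.0399] [ 0.5114 -0.0924  0.0409] [ 0.5169 -0.0933  0.0407] 
[ 0.5046 -0.0986  0.0409] [ 0.5102 -0.0999  0.0394] [ 0.5158 -0.1003  0.0413] 
[ 0.5034 -0.1059  0.041 ] [ 0.5091 -0.1068  0.041 ] [ 0.5148 -0.1077  0.0411] 
[ 0.5021 -0.1134  0.041 ] [ 0.5078 -0.1146  0.0404] [ 0.5136 -0.1153  0.0409] 
[ 0.5007 -0.1214  0.0406] [ 0.5066 -0.1225  0.0401] [ 0.5125 -0.1229  0.0414] 
[ 0.4994 -0.1291  0.0413] [ 0.5054 -0.1301  0.041 ] [ 0.5113 -0.131   0.0411] 
[ 0.498  -0.1374  0.041 ] [ 0.504  -0.1386  0.0406] [ 0.5101 -0.1388  0.0419] 
[ 0.4965 -0.146   0.0409] [ 0.5026 -0.1475  0.04  ] [ 0.5088 -0.1482  0.0404]
```

View pics/w9.png

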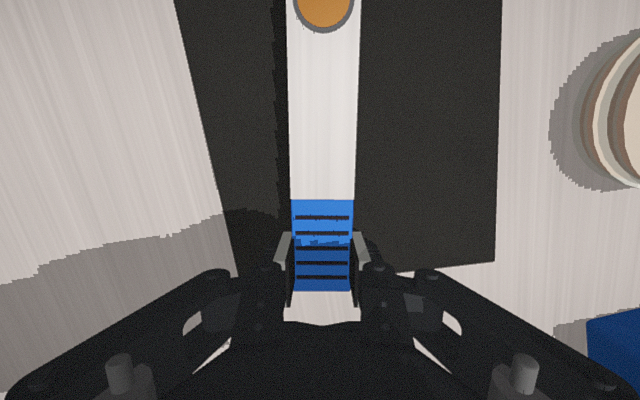

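View pics/s9.png

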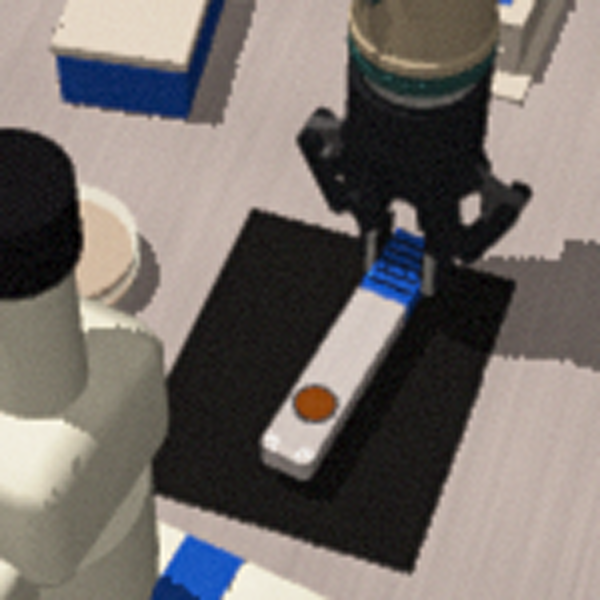

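```bash
python3 - <<'E'
from h import *
s,c=pickle.load(open("w9.pkl","rb"))
g=c["image"].astype(int)
mid=[]
for v in (20,50,80,110,140,170,190):
    r=g[v].sum(1); 
    i=np.where(r[285:365]>330)[0]; lo,hi=285+i[0],285+i[-1]+1
    a=(wpx(s,c,lo-.5,v,.041)[:2]+wpx(s,c,hi-.5,v,.041)[:2])/2; mid.append(a); print(v,lo,hi,a.round(4))
mid=np.array(mid); p=np.polyfit(mid[:,1],mid[:,0],1); print("angle",90-np.degrees(np.arctan(p[0])))
m=np.array([.5406,.0892]); 
for th in (80.9,): 
    n=np.array([np.sin(np.radians(th)),-np.cos(np.radians(th))]); print("lateral offs mm of slider pts right of slot line",((mid-m)@n*1e3).round(1),"tcp",((s["ee_pos"][:2]-m)@n*1e3).round(2))
u=np.array([np.cos(np.radians(80.9)),np.sin(np.radians(80.9))]);print("tcp to face",(m-s["ee_pos"][:2])@u)
E
```

```text
20 286 361 [ 0.5221 -0.0273]
50 287 360 [ 0.5204 -0.0382]
80 288 359 [ 0.5186 -0.0496]
110 288 358 [ 0.5165 -0.0617]
140 289 357 [ 0.5145 -0.0744]
170 290 355 [ 0.5121 -0.0877]
190 290 355 [ 0.5106 -0.0971]
angle 80.57064516917704
lateral offs mm of slider pts right of slot line [ 0.2  0.2  0.2  0.   0.1 -0.2 -0.1] tcp -0.13
tcp to face 0.22438171679758925
```

Lateral offset is within 0.3 mm, the yaw differs by 0.3°, and the slider is level with its top at z = 0.041. Advancing to just short of the mouth.

Emit:
jog_arm([
  [1,[6,0,-1],0],
  [1,[12,0,0],0],
  [1,[14,0,0],0],
  [1,[14,0,0],0],
  [1,[8,0,0],0],
  [1,[4,0,0],0],
  [1,[0,0,0],0],
  [1,[0,0,0],0],
])

```text
t: 13.85
ee_pos: [0.5141, -0.0757, 0.0283]
tcp_rot: [0.761, 0.649, -0.0, 0.0]
ft_force: [-0.4, -0.2, -2.0]
gripper_width: 0.0278
```

```bash
cat > chk.py <<'E'
from h import *
from station import arm
import sys
s=arm.get_state();go(s,None)
m=np.array([.5406,.0892]);th=np.radians(80.9)
n=np.array([np.sin(th),-np.cos(th)]);u=np.array([np.cos(th),np.sin(th)])
d=s["ee_pos"][:2]-m
print("lat mm",(d@n*1e3).round(2),"nose depth mm",(d@u*1e3+150).round(1),"F along",(s["ft_force"][:2]@u).round(1),"F lat",(s["ft_force"][:2]@n).round(1))
if len(sys.argv)>1:
    k=sys.argv[1]
    c=arm.capture("wrist");cv2.imwrite(f"pics/w{k}.png",c["image"][:,:,::-1]);pickle.dump((s,c),open(f"w{k}.pkl","wb"))
E
python3 chk.py 10
```

```text
t 13.85 pos [ 0.5141 -0.0757  0.0283] theta 80.93 z-axis [-0. -0. -1.] w 0.0278 F [-0.4 -0.2 -2. ]
lat mm -0.1 nose depth mm -17.1 F along -0.2 F lat -0.4
```

View pics/w10.png

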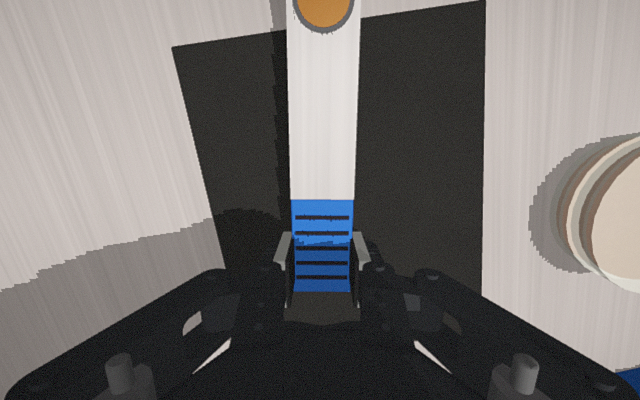

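The nose is 17 mm short of the face and the slider is straight in the jaws. Inserting slowly.

Emit:
jog_arm([
  [1,[5,0,0],0],
  [1,[6,0,0],0],
  [1,[6,0,0],0],
  [1,[5,0,0],0],
  [1,[5,0,0],0],
  [1,[5,0,0],0],
  [1,[5,0,0],0],
  [1,[3,0,0],0],
])

```text
t: 14.9
ee_pos: [0.5205, -0.0351, 0.0283]
tcp_rot: [0.76, 0.649, 0.0, -0.0]
ft_force: [0.1, -0.2, -2.5]
gripper_width: 0.0275
```

```bash
python3 chk.py 11
```

```text
t 14.9 pos [ 0.5205 -0.0351  0.0283] theta 80.99 z-axis [ 0.  0. -1.] w 0.0275 F [ 0.1 -0.2 -2.5]
lat mm -0.14 nose depth mm 24.1 F along -0.2 F lat 0.1
```

View pics/w11.png

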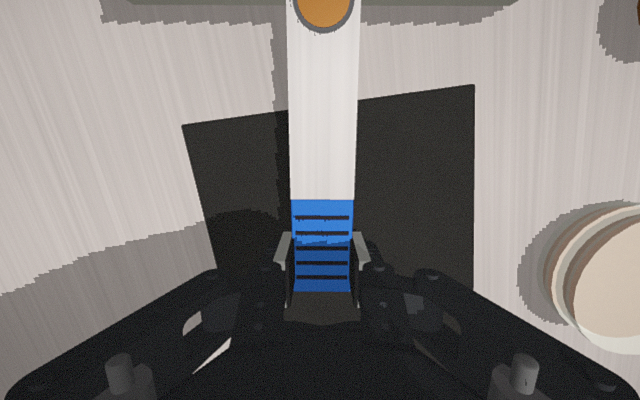

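The slider has entered about 24 mm with no contact force. I'll continue past the catch.

Emit:
jog_arm([
  [1,[5,0,0],0],
  [1,[5,0,0],0],
  [1,[5,0,0],0],
  [1,[4,0,0],0],
  [1,[3,0,0],0],
  [1,[2,0,0],0],
  [1,[2,0,0],0],
  [1,[2,0,0],0],
])

```text
t: 15.95
ee_pos: [0.5245, -0.0089, 0.0282]
tcp_rot: [0.761, 0.649, -0.001, 0.0]
ft_force: [-1.1, -3.4, -3.3]
gripper_width: 0.027
```

```bash
python3 chk.py
```

```text
t 15.95 pos [ 0.5245 -0.0089  0.0282] theta 80.92 z-axis [-0.001 -0.001 -1.   ] w 0.027 F [-1.1 -3.4 -3.3]
lat mm -0.38 nose depth mm 50.6 F along -3.5 F lat -0.6
```

Emit:
jog_arm([
  [1,[2,0,0],0],
  [1,[2,0,0],0],
  [1,[3,0,0],0],
  [1,[3,0,0],0],
  [1,[3,0,0],0],
  [1,[3,0,0],0],
  [1,[3,0,0],0],
  [1,[2,0,0],0],
])

```text
t: 16.95
ee_pos: [0.5282, 0.0132, 0.0283]
tcp_rot: [0.76, 0.649, 0.0, -0.0]
ft_force: [0.5, -1.1, -4.7]
gripper_width: 0.0272
```

```bash
python3 chk.py 12
```

```text
t 16.95 pos [0.5282 0.0132 0.0283] theta 80.99 z-axis [ 0.  0. -1.] w 0.0272 F [ 0.5 -1.1 -4.7]
lat mm -0.22 nose depth mm 73.0 F along -1.0 F lat 0.6
```

View pics/w12.png

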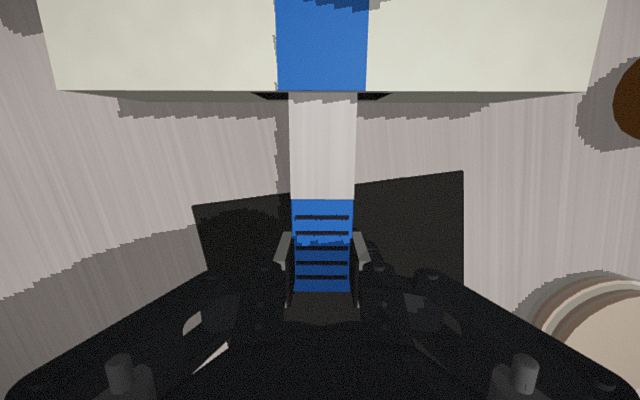

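Past the catch: no slip in the jaws (tail still at row 292), and the slot and stripe are centred. Now to about 95 mm.

Emit:
jog_arm([
  [1,[3,0,0],0],
  [1,[3,0,0],0],
  [1,[3,0,0],0],
  [1,[3,0,0],0],
  [1,[3,0,0],0],
  [1,[3,0,0],0],
  [1,[2,0,0],0],
  [1,[1,0,0],0],
])

```text
t: 18.0
ee_pos: [0.5314, 0.0338, 0.0283]
tcp_rot: [0.76, 0.649, 0.0, -0.0]
ft_force: [-0.9, -1.9, -4.2]
gripper_width: 0.0274
```

```bash
python3 chk.py
```

```text
t 18.0 pos [0.5314 0.0338 0.0283] theta 80.99 z-axis [-0.  0. -1.] w 0.0274 F [-0.9 -1.9 -4.2]
lat mm -0.29 nose depth mm 93.9 F along -2.1 F lat -0.6
```

Emit:
jog_arm([
  [1,[0.7,0,0],0],
  [1,[0.7,0,0],0],
  [1,[0.7,0,0],0],
  [1,[0.7,0,0],0],
  [1,[0.7,0,0],0],
  [1,[0.7,0,0],0],
  [1,[0.5,0,0],0],
  [1,[0,0,0],0],
])

```text
t: 19.0
ee_pos: [0.5323, 0.0384, 0.0283]
tcp_rot: [0.761, 0.649, 0.0, -0.0]
ft_force: [-0.8, -1.7, -5.2]
gripper_width: 0.0276
```

Emit:
jog_arm([
  [1,[0.6,0,0],0],
  [1,[0.6,0,0],0],
  [1,[0.6,0,0],0],
  [1,[0.6,0,0],0],
  [1,[0.6,0,0],0],
  [1,[0.6,0,0],0],
  [1,[0.4,0,0],0],
  [1,[0,0,0],0],
])

```text
t: 20.0
ee_pos: [0.5325, 0.0412, 0.0283]
tcp_rot: [0.761, 0.649, -0.001, 0.0]
ft_force: [-0.6, -5.2, -4.2]
gripper_width: 0.0275
```

```bash
python3 chk.py
```

```text
t 20.0 pos [0.5325 0.0412 0.0283] theta 80.93 z-axis [-0.001 -0.001 -1.   ] w 0.0275 F [-0.6 -5.2 -4.2]
lat mm -0.37 nose depth mm 101.3 F along -5.3 F lat 0.2
```

Emit:
jog_arm([
  [1,[0.5,0,0],0],
  [1,[0.5,0,0],0],
  [1,[0.5,0,0],0],
  [1,[0,0,0],0],
  [1,[0,0,0],0],
  [1,[0,0,0],0],
  [1,[0,0,0],0],
  [1,[0,0,0],0],
])

```text
t: 21.0
ee_pos: [0.5324, 0.0412, 0.0282]
tcp_rot: [0.761, 0.649, -0.001, 0.001]
ft_force: [-1.1, -7.9, -3.5]
gripper_width: 0.0274
```

```bash
python3 chk.py 13
```

```text
t 21.0 pos [0.5324 0.0412 0.0282] theta 80.87 z-axis [-0.001 -0.003 -1.   ] w 0.0274 F [-1.1 -7.9 -3.5]
lat mm -0.47 nose depth mm 101.4 F along -8.0 F lat 0.2
```

View pics/w13.png

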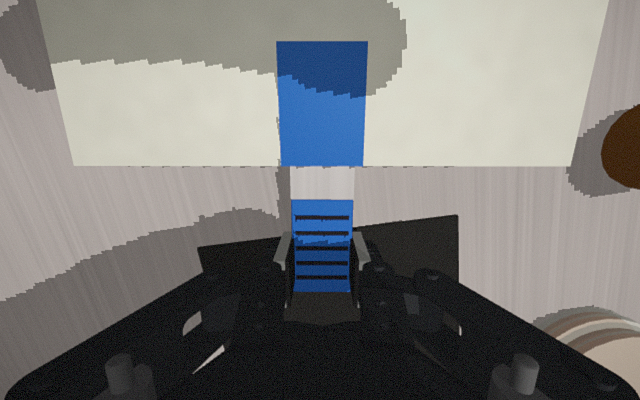

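The force rises with no motion at about 101 mm, which falls in the stop's 98 to 120 mm range. I'll confirm with a little more push.

Emit:
jog_arm([
  [1,[1,0,0],0],
  [1,[1,0,0],0],
  [1,[0.7,0,0],0],
  [1,[0,0,0],0],
  [1,[0,0,0],0],
  [1,[0,0,0],0],
  [1,[0,0,0],0],
  [1,[0,0,0],0],
])

```text
t: 22.05
ee_pos: [0.5321, 0.0413, 0.0281]
tcp_rot: [0.762, 0.648, -0.003, 0.001]
ft_force: [-2.9, -13.3, -3.1]
gripper_width: 0.0272
```

```bash
python3 chk.py 14
```

```text
t 22.05 pos [0.5321 0.0413 0.0281] theta 80.76 z-axis [-0.003 -0.005 -1.   ] w 0.0272 F [ -2.9 -13.3  -3.1]
lat mm -0.81 nose depth mm 101.4 F along -13.6 F lat -0.8
```

Emit:
jog_arm([
  [1,[1,0,0],0],
  [1,[0.8,0,0],0],
  [1,[0,0,0],0],
  [1,[0,0,0],0],
  [1,[0,0,0],0],
  [1,[0,0,0],0],
  [1,[0,0,0],0],
  [1,[0,0,0],0],
])

```text
t: 23.1
ee_pos: [0.5319, 0.0414, 0.028]
tcp_rot: [0.762, 0.647, -0.004, 0.001]
ft_force: [-2.3, -15.8, -3.4]
gripper_width: 0.0275
```

```bash
python3 chk.py
```

```text
t 23.1 pos [0.5319 0.0414 0.028 ] theta 80.69 z-axis [-0.004 -0.007 -1.   ] w 0.0275 F [ -2.3 -15.8  -3.4]
lat mm -1.0 nose depth mm 101.4 F along -15.9 F lat 0.2
```

Firm at 16 N with no motion, so this is the stop. I'll ease the command back while keeping a slight push, then open.

Emit:
jog_arm([
  [1,[-2,0,0],0],
  [1,[-2,0,0],0],
  [1,[0,0,0],0],
  [0.8,[0,0,0],0],
  [0.4,[0,0,0],0],
  [0,[0,0,0],0],
  [0,[0,0,0],0],
  [0,[0,0,0],0],
])

```text
t: 24.1
ee_pos: [0.5334, 0.0448, 0.0285]
tcp_rot: [0.76, 0.65, 0.0, -0.0]
ft_force: [-0.7, -0.4, -0.1]
gripper_width: 0.0856
```

```bash
python3 chk.py 15
```

```text
t 24.1 pos [0.5334 0.0448 0.0285] theta 81.01 z-axis [ 0.001  0.001 -1.   ] w 0.0856 F [-0.7 -0.4 -0.1]
lat mm -0.06 nose depth mm 105.0 F along -0.5 F lat -0.6
```

View pics/w15.png

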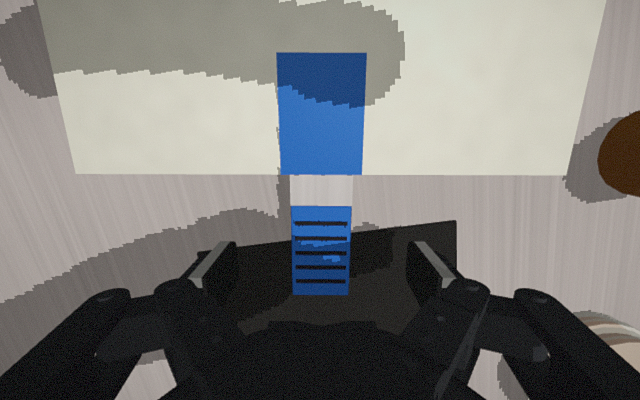

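Emit:
jog_arm([
  [0,[-8,0,0],0],
  [0,[-16,0,-2],0],
  [0,[-25,0,-10],0],
  [0,[-30,0,-25],0],
  [0,[-35,0,-30],0],
  [0,[-35,0,-30],0],
  [0,[-20,0,-15],0],
  [0,[0,0,0],0],
])

```text
t: 25.15
ee_pos: [0.5064, -0.1261, 0.1414]
tcp_rot: [0.762, 0.647, 0.0, 0.001]
ft_force: [-0.4, 0.3, -0.4]
gripper_width: 0.0854
```

```bash
python3 chk.py 16; python3 - <<'E'
from h import *
from station import arm
c=arm.capture("side");cv2.imwrite("pics/s16.png",c["image"][:,:,::-1])
c=arm.capture("top");cv2.imwrite("pics/t16.png",c["image"][:,:,::-1])
s,c=pickle.load(open("w16.pkl","rb"))
crop(c["image"],240,40,160,120,5,"pics/w16c.png")
E
```

```text
t 25.15 pos [ 0.5064 -0.1261  0.1414] theta 80.66 z-axis [ 0.002 -0.002 -1.   ] w 0.0854 F [-0.4  0.3 -0.4]
lat mm 0.24 nose depth mm -68.0 F along 0.2 F lat -0.4
```

View pics/w16.png

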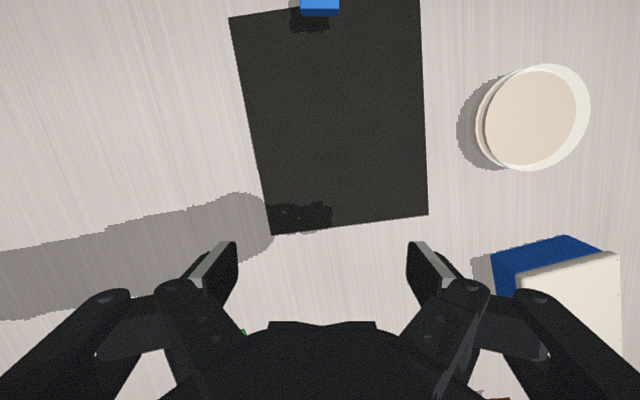

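View pics/s16.png

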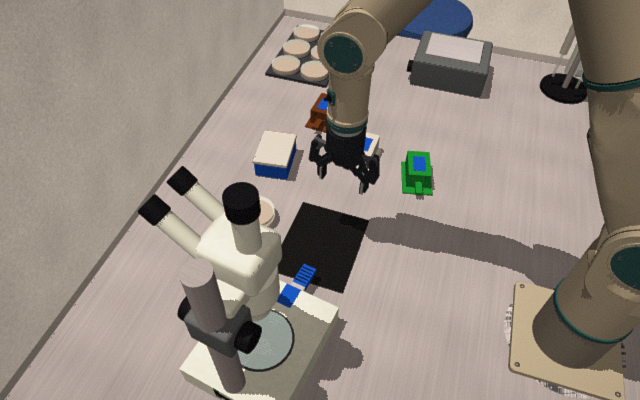

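View pics/t16.png

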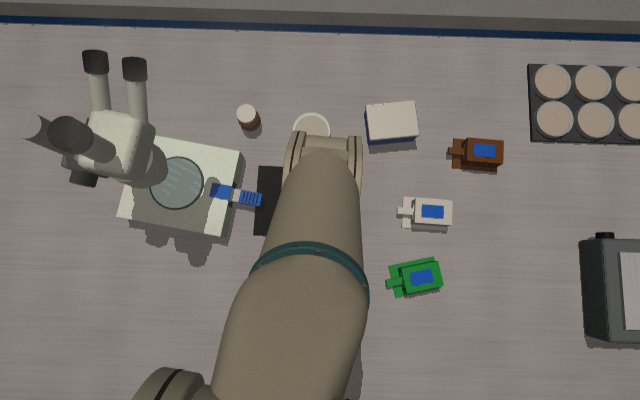

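```bash
python3 - <<'E'
from h import *
s,c=pickle.load(open("w15.pkl","rb"))
m=np.array([.5406,.0892]);u=np.array([np.cos(np.radians(80.9)),np.sin(np.radians(80.9))])
t=wpx(s,c,321,295.5,.04)[:2]; f=wpx(s,c,321,175,.058)[:2];b=wpx(s,c,321,206,.04)[:2]
print("w15 stick-out mm",(f-t)@u*1e3,"blue len",(b-t)@u*1e3)
s,c=pickle.load(open("w13.pkl","rb"))
t=wpx(s,c,321,293,.042)[:2]; f=wpx(s,c,321,166.5,.058)[:2];b=wpx(s,c,321,200,.042)[:2]
print("w13 (at stop) stick-out mm",(f-t)@u*1e3,"blue",(b-t)@u*1e3)
d=pickle.load(open("cap0.pkl","rb"))["top"]
print("top tail",(m-px2w(d,262,199,.04)[:2])@u*1e3)
E
```

```text
w15 stick-out mm 68.07432002801384 blue len 49.63445716067656
w13 (at stop) stick-out mm 68.67998728648446 blue 50.31434665794357
top tail 72.61709570522602
```

The stick-out is 68.1 mm after release against 68.7 mm at the stop, so the slider stayed home. The other objects have not moved.

```bash
python3 -c "
from station import arm
print(arm.job_done())"
```

```text
the job is handed in; nothing more can be done
None
```

The slider is fully home in the microscope slot, and I handed the job in at about 25 s of the 58 s allowed. I drew it out of the white rest by its metal nose and laid it flat on the mat. After letting go, I regripped it by the blue grip, pushed it past the spring catch to the hard stop and released it.

**At the stop:** movement ended about 101 mm in, and the force rose from 5 to 16 N with no further motion. That is inside the given 98–120 mm range and well below the 45 N limit.

**After release:** the wrist camera showed 68.1 mm sticking out, against 68.7 mm at the stop, so it did not spring back. A rough reading from the top picture gave 72.6 mm. I trusted the wrist camera because it was closer and also read the blue grip at 49.6 mm, where 50 mm is expected.

**Everything else:** the dishes, tip box, jar and look-alikes looked unmoved in the last pictures. The arm was clear and touching nothing when I handed in.

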